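# Index the rotary sealer and stack the finished pack

### The job

The pack under the sealing head is done: pull up the red plunger knob, turn the dial smoothly one station clockwise (seen from above), so that this sealed pack comes round to the side nearest the robot, and let the plunger drop fully home in the next hole. Then lift the sealed pack out of its nest and lower it, without dropping it, squarely onto the pile of finished packs, edges flush. Leave the two open trays in their nests, and do not disturb the jar, the film roll or the place of the pile.

Things in the scene. Friction and masses are not known exactly. Their poses are not given: they have to be found in the camera images.
- machine: Rotary tray sealer, fixed. Origin on the dial's upright axis at bench level; z up, y away from the sealing head. White base 330 x 430 x 30 mm (y from -270 to 160). Dark index plate, 320 mm across, top 44 mm above bench, round the dial, with four steel bush plates at radius 140 mm, each with an 11 mm hole. The fitter clamped them by hand: holes lie up to 7 mm along the rim from even quarters.
- dial (a joint): Angle of the dial, rad: 0 at the start, grows clockwise seen from above; the next hole is at 1.52 to 1.62. Bearing friction under 0.1 N m; locked while the pin is in a hole (1.5 mm play). Dial 256 mm across, top 54 mm above the bench, four nests at radius 95 mm. Blue guides 8 mm high hold each tray, leaving 50 mm free midway along its long sides for fingers. Low hub 40 mm across, 10 mm high.
- plunger (a joint): Lift of the spring plunger, m: 0 fully home (pin 6 mm down in a hole of the index plate), 0.006 with the pin riding on the plate, stop at 0.012. Spring 6 N at home, 10 N at the stop, downward. The flat-nosed pin, 8 mm, drops only within about 1.5 mm of the centre of an 11 mm hole. Let go between holes it rides on the plate and drops by itself at the next hole as the dial is turned on.
- knob (a point): Centre of the plunger's round red knob, 28 mm across, band 86 to 104 mm above the bench when home, this point 95 mm. It is at radius 140 mm from the axis, near left at the start (135 degrees from machine x), and travels with the dial. Below it are a barrel 18 mm across (top 74 mm above the bench) and a bracket 30 mm wide (top 64 mm).
- axis (a point): The dial's axis at the level of the dial's top face, 54 mm above the bench.
- head (a point): Centre of the underside of the sealing head, 110 mm above the bench, over the station at machine y = -95 mm. Its plate is 86 mm (machine x) by 64 mm (y); above it an arm 80 mm wide, up to 230 mm high, runs back to a column at machine y = -215 mm.
- sealed_pack: The sealed pack, under the sealing head at the start: white rigid tray with flat silver lid and a blue band along its length, 80 (x) x 56 (y) x 24 mm (z), about 0.12 kg. Origin at the centre of its underside. In a nest its 80 mm side lies along the dial's rim and its 56 mm side along the radius, with 1.5 mm play all round.
- pile_top: Upper one of the two finished packs in the pile, like the sealed pack; origin at the centre of its underside. The pile stands on a flat blue plate (120 x 90 x 4 mm), so its top is 52 mm above the bench.
- pile_low: Lower one of the two finished packs in the pile, same size.
- tray_next: Open white tray filled with biscuits, 80 x 56 x 24 mm, on the dial in nest_far.
- tray_after: Open white tray filled with biscuits, 80 x 56 x 24 mm, on the dial in nest_left.
- nest_far (a point): Floor centre of the dial's nest that is farthest from the robot at the start; travels with the dial.
- nest_left (a point): Floor centre of the dial's nest on the left (machine +y) at the start; travels with the dial.
- nest_head (a point): Floor centre of the nest that is under the sealing head at the start and holds the sealed pack; travels with the dial, to the side nearest the robot when indexed.
- jar: Glass jar with dark red contents and a steel lid, 68 mm across, 111 mm high; origin under its centre.
- film_roll: Spare roll of lidding film standing on end, 80 mm across, 60 mm high; origin under its centre.

How it is judged:
By the outcome, as a careful person would: the job done as asked, in the order asked, and still so for the second after the job is handed in, with the robot touching nothing.
It also fails if it takes over 56 s, if anything falls off the work surface, if the arm or the gripper's body presses on something with over 40 N, if the wrist force passes 120 N, or if a joint passes its speed limit or range.

### The arm

A 6-joint arm with a two-finger parallel gripper is mounted at the origin on the work surface. World frame = base frame: x ahead of the robot, y to its left, z up, the work surface at z = 0. Lengths are in m, angles in rad, forces in N, time in s.
With the tool pointing down it reaches from about 0.4 to 0.825 m from the base axis. Payload 7 kg.
Tool frame: the origin (TCP) lies on the centre line of the jaws, within the pads' length; the fingertips stand 22 mm ahead of it and the grasp point (between the pads) lies 3 mm ahead of it; z points along the fingers, y is the direction in which the jaws open and shut (so a half turn about z gives the same grasp; the last joint's range is limited). The gripper opens to 88 mm and grips with 3 to 60 N. Pads are 19 mm wide; open, the fingers measure 130 mm over their backs; the gripper's body (78 mm by 193 mm) begins 47 mm behind the grasp point.
Start: joints at [1.5, 0.359, 0.012, 0, -1.224, -0.288], TCP at [0.237, 0.632, 0.249] pointing down, gripper open.
Joint ranges: [-3.07, 3.07], [-1.43, 2.12], [-1.02, 1.25], [-3.03, 1.67], [-3.05, -0], [-3.03, 3.03]. Speed limits (rad/s): [2.39, 2.39, 3.01, 3.14, 3.14, 3.14].

### API

Orientations are given as [roll, pitch, yaw] about the fixed x, y, z axes, in that order (R = Rz(yaw) Ry(pitch) Rx(roll)).
In Python, from station import arm gives the robot as it stands. The module is installed in compiled form; this text tells all that it offers.
- The arm moves only by the tool arm_command, never from a script. Its argument "motion" is a list of rows, each a list of 3 entries, a list of its own where there are three numbers: the shift along the tool's x, y, z in mm, then the turn, a rotation vector about the tool's x, y, z in degrees, then the opening, from 0 (shut) to 1 (fully open). In form: [[[tx, ty, tz], [wx, wy, wz], grip], ...]. A call has 1 to 20 rows; each row shifts and turns the commanded pose from where the row before left it, along the tool's axes as they then stand; what a row does not reach is not made up. A row lasts 1/12 s, in which the tool goes at most 41.7 mm and 7.16 degrees, less where a joint would pass 70% of its speed; a pose out of reach is approached as far as the arm can. A call is refused whole if a number of a shift passes 41.7 or a number of a turn 7.16, either way. A call with a gripper value outside its range is refused whole. The fingers move at their own pace and stop on an object; "newtons" is the grip in N (left out, the last holds). Time passes only in rows, so rows that do not move let the fingers close. It gives the time, the measured TCP pose, the force and the opening at its end, in the units of the state.
- arm.get_state(): the state, without advancing time (a new reading comes with each control period).
- arm.grab_frame(name): name is "side" or "top" or "wrist"; returns the picture (384x512x3 uint8, red, green, blue); there is no depth.
- arm.camera_info(name): a dict with "fov_y" (degrees; the focal length in pixels is half the picture's height over the tangent of half this angle, whatever the lens; pixels are square), "cx", "cy" (the principal point, pixels), "view" (4x4, takes a point from world to camera coordinates); the wrist camera has in their place "tool_from_camera" (4x4, takes a point from camera to tool coordinates, whose origin is the TCP and whose axes are the flange's). Camera axes: x right, y down, z forward; pixel columns grow to the right and rows downward; lengths in m; the calibration is good to about 2 mm. A picture is of the moment at which its call begins: read the wrist's pose just before it. camera_info takes no time and is no camera call.
- arm.job_done(): hands the job in, once; it reports no verdict.
The state is a dict: "t": time; "q": joint angles; "qd": joint speeds; "joint_efforts": joint torques, N m; "eef_pos": TCP position; "ee_rot": TCP orientation; "force": force on the tool from outside, world axes, zero at the start; "moment": the same for the moment, N m; "width": finger opening in m.
Only numpy, scipy, OpenCV 4.12 (cv2) and the standard library are available. Lean on these libraries where they do the work, as an engineer would, in place of code of your own. Each camera call takes 0.05 s, during which the arm holds its last target. There are 200 camera calls.

## Working session

There is one attempt and no reset: what is moved stays moved. The work goes in short steps, Python scripts to look and compute and a tool call to move; the robot and the scene stay as the last step left them, time stands still between calls to the robot, and variables do not carry over. Pictures are saved under pics/ and viewed, on a budget of 10 in all, crops included, one or two more only if the job needs it, and the job is handed in when it is done.

Besides the shell and the picture viewer there is one more tool, called after ">>>" by a JSON object that holds its "method" and its "body". arm_command: Moves the arm, as the interface text tells. Its arguments: {"type":"object","properties":{"motion":{"type":"array","items":{"type":"array"}},"newtons":{"type":"number"}},"required":["motion"]}

```bash
mkdir -p pics; python3 - <<'E'
from station import arm
import cv2,numpy as np
s=arm.get_state();print({k:np.round(v,3).tolist() for k,v in s.items()})
for n in("top","side"):
    f=arm.grab_frame(n);cv2.imwrite(f"pics/{n}0.png",f[:,:,::-1]);i=arm.camera_info(n);print(n,{k:np.round(v,4).tolist() for k,v in i.items()})
print(arm.camera_info("wrist"))
E
```

```text
{'t': 0.0, 'q': [1.5, 0.359, 0.011, -0.0, -1.224, -0.288], 'qd': [0.0, -0.002, 0.001, 0.001, 0.001, 0.0], 'joint_efforts': [-0.001, -58.272, 29.306, 6.997, 0.007, -0.0], 'eef_pos': [0.237, 0.632, 0.248], 'ee_rot': [3.14, -0.0, -0.359], 'force': [-0.091, -0.327, 0.561], 'moment': [0.034, 0.021, -0.014], 'width': 0.087}
top {'fov_y': 46.8112, 'cx': 245.947, 'cy': 195.7054, 'view': [[-0.0193, -0.9997, -0.0137, 0.1216], [-0.9863, 0.0213, -0.1633, 0.5636], [0.1636, 0.0104, -0.9865, 1.1641], [0.0, 0.0, 0.0, 1.0]]}
side {'fov_y': 57.9801, 'cx': 253.8426, 'cy': 189.2068, 'view': [[-0.7836, -0.6213, 0.0004, 0.5035], [-0.3994, 0.5032, -0.7663, 0.2658], [0.4759, -0.6007, -0.6424, 0.6213], [0.0, 0.0, 0.0, 1.0]]}
{'fov_y': 64.9289791618826, 'cx': 263.1847007936214, 'cy': 193.81083476493734, 'tool_from_camera': array([[ 1.60929538e-03, -9.60564005e-01, -2.78054316e-01,
         7.57037352e-02],
       [ 9.99998492e-01,  1.72728302e-03, -1.79364037e-04,
        -2.38665596e-04],
       [ 6.52569138e-04, -2.78053609e-01,  9.60565336e-01,
        -1.35980922e-01],
       [ 0.00000000e+00,  0.00000000e+00,  0.00000000e+00,
         1.00000000e+00]])}
```

View pics/top0.png

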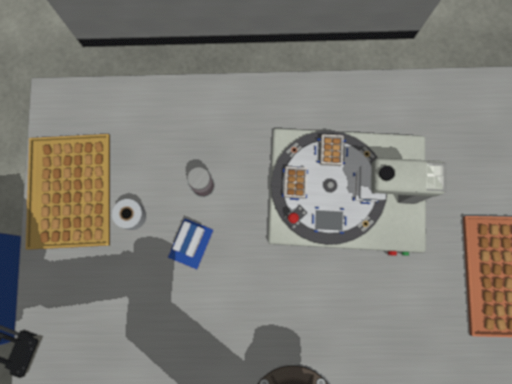

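View pics/side0.png

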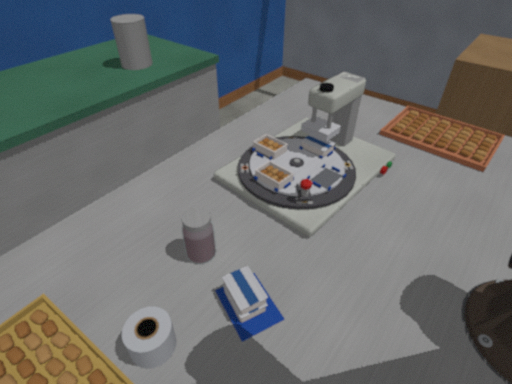

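The top view shows the dial centre at about (330,185), knob (294,217), head (385,173), pile (190,242), jar (199,180) and film roll (126,213). The side view agrees. Next I'll measure by mask and ray.

```bash
cat > h.py <<'E'
from station import arm
import cv2,numpy as np
from scipy.spatial.transform import Rotation as R
def cam(n,s=None):
    i=arm.camera_info(n);f=192/np.tan(np.radians(i["fov_y"])/2)
    if n=="wrist":
        T=np.eye(4);T[:3,:3]=R.from_euler("xyz",s["ee_rot"]).as_matrix();T[:3,3]=s["eef_pos"];C=T@i["tool_from_camera"]
    else: C=np.linalg.inv(i["view"])
    return C,f,i["cx"],i["cy"]
def ray(c,uv,z):
    C,f,cx,cy=c;d=C[:3,:3]@np.array([(uv[0]-cx)/f,(uv[1]-cy)/f,1]);o=C[:3,3]
    return o+d*(z-o[2])/d[2]
def proj(c,p):
    C,f,cx,cy=c;q=C[:3,:3].T@(np.array(p)-C[:3,3]);return np.array([f*q[0]/q[2]+cx,f*q[1]/q[2]+cy])
def mask(f,lo,hi):
    return cv2.inRange(cv2.cvtColor(f,cv2.COLOR_RGB2HSV),lo,hi)
def blobs(m,amin):
    return sorted([c for c in cv2.findContours(m,cv2.RETR_EXTERNAL,cv2.CHAIN_APPROX_NONE)[0] if cv2.contourArea(c)>=amin],key=cv2.contourArea,reverse=True)
E
python3 - <<'E'
from h import *
f=cv2.imread("pics/top0.png")[:,:,::-1].copy();c=cam("top")
red=mask(f,(0,150,110),(8,255,255))|mask(f,(172,150,110),(180,255,255))
for b in blobs(red,8)[:5]:
    (u,v),r=cv2.minEnclosingCircle(b);print("red",round(u),round(v),round(r,1),ray(c,(u,v),.1).round(3))
# index plate ring: dark
roi=np.zeros(f.shape[:2],np.uint8);roi[125:250,265:390]=255
d=mask(f,(0,0,0),(180,120,95))&roi
b=blobs(d,200)[0];e=cv2.fitEllipse(cv2.convexHull(b));print("plate",e,ray(c,e[0],.044).round(3))
bl=mask(f,(100,150,60),(130,255,255));
for b in blobs(bl,60)[:3]:
    r=cv2.minAreaRect(b);print("blue",r);print([ray(c,p,.004).round(3)[:2].tolist() for p in cv2.boxPoints(r)])
for n,uv,z in(("hub",(330,185),.064),("jar",(199,177),.111),("roll",(126,212),.06),("machine corners",(270,243),.03),("",(425,250),.03),("",(277,128),.03),("headarm",(442,177),.23)):print(n,ray(c,uv,z).round(3))
E
```

```text
red 293 218 4.9 [ 0.498 -0.011  0.1  ]
red 392 253 3.2 [ 0.401 -0.259  0.1  ]
plate ((328.285400390625, 186.67637634277344), (112.17955780029297, 118.20507049560547), 107.79869842529297) [ 0.587 -0.116  0.044]
blue ((9.5, 281.0), (94.0, 19.0), 90.0)
[[0.479, 0.804], [0.478, 0.75], [0.223, 0.734], [0.223, 0.786]]
blue ((190.3965606689453, 243.2413787841797), (29.281339645385742, 41.36153030395508), 23.198591232299805)
[[0.407, 0.328], [0.512, 0.283], [0.478, 0.207], [0.374, 0.253]]
hub [ 0.588 -0.117  0.064]
jar [0.607 0.231 0.111]
roll [0.526 0.434 0.06 ]
machine corners [0.437 0.047 0.03 ]
 [ 0.41 -0.37  0.03]
 [0.762 0.018 0.03 ]
headarm [ 0.57  -0.347  0.23 ]
```

```bash
cat >> h.py <<'E'
def plan(pos,yaw,vmax=36.,wmax=6.5):
    """rows (tool shift mm, turn deg) from the present pose to pos, yaw (deg), tool down"""
    s=arm.get_state();R0=R.from_euler("xyz",s["ee_rot"]);R1=R.from_euler("xyz",[180,0,yaw],degrees=True)
    d=(np.array(pos)-s["eef_pos"])*1e3;w=(R0.inv()*R1).as_rotvec(degrees=True)
    n=max(int(np.ceil(max(np.linalg.norm(d)/vmax,np.linalg.norm(w)/wmax))),1)
    print("n",n,"t",round(s["t"],2))
    for k in range(n):
        Rk=R0*R.from_rotvec(w*k/n,degrees=True)
        print([Rk.inv().apply(d/n).round(1).tolist(),(w/n).round(2).tolist()])
E
python3 -c "
from h import *
plan((.443,.268,.249),-23,40)"
```

```text
n 11 t 0.1
[[29.2, 24.4, -0.1], [0.01, -0.0, 0.22]]
[[29.2, 24.3, -0.1], [0.01, -0.0, 0.22]]
[[29.3, 24.1, -0.1], [0.01, -0.0, 0.22]]
[[29.4, 24.0, -0.1], [0.01, -0.0, 0.22]]
[[29.5, 23.9, -0.1], [0.01, -0.0, 0.22]]
[[29.6, 23.8, -0.1], [0.01, -0.0, 0.22]]
[[29.7, 23.7, -0.1], [0.01, -0.0, 0.22]]
[[29.8, 23.6, -0.1], [0.01, -0.0, 0.22]]
[[29.9, 23.5, -0.1], [0.01, -0.0, 0.22]]
[[30.0, 23.3, -0.1], [0.01, -0.0, 0.22]]
[[30.1, 23.2, -0.1], [0.01, -0.0, 0.22]]
```

>>> {"method": "arm_command", "body": {"motion": [[[29.2,24.3,0],[0,0,0.2],1],[[29.2,24.3,0],[0,0,0.2],1],[[29.3,24.1,0],[0,0,0.2],1],[[29.4,24,0],[0,0,0.2],1],[[29.5,23.9,0],[0,0,0.2],1],[[29.6,23.8,0],[0,0,0.2],1],[[29.7,23.7,0],[0,0,0.2],1],[[29.8,23.6,0],[0,0,0.3],1],[[29.9,23.5,0],[0,0,0.3],1],[[30,23.3,0],[0,0,0.3],1],[[30.1,23.2,0],[0,0,0.3],1],[[0,0,0],[0,0,0],1],[[0,0,0],[0,0,0],1]]}}

```text
t: 1.18
eef_pos: [0.4441, 0.2668, 0.2484]
ee_rot: [3.141, 0.0, -0.408]
force: [-0.5, 0.8, -0.3]
width: 0.0877
```

```bash
python3 - <<'E'
from h import *
s=arm.get_state();f=arm.grab_frame("wrist");cv2.imwrite("pics/w_pile.png",f[:,:,::-1]);np.save("pile_s.npy",s,allow_pickle=True)
print(s["eef_pos"].round(4) if hasattr(s["eef_pos"],'round') else s["eef_pos"],s["ee_rot"])
plan((.498,-.011,.23),-50)
E
```

```text
[0.4441 0.2668 0.2484] [ 3.14127854e+00  1.87594763e-04 -4.07801105e-01]
n 8 t 1.23
[[20.0, 29.3, 2.3], [0.0, 0.0, 3.34]]
[[21.7, 28.1, 2.3], [0.0, 0.0, 3.34]]
[[23.3, 26.8, 2.3], [0.0, 0.0, 3.34]]
[[24.8, 25.4, 2.3], [0.0, 0.0, 3.34]]
[[26.3, 23.9, 2.3], [0.0, 0.0, 3.34]]
[[27.6, 22.4, 2.3], [0.0, 0.0, 3.34]]
[[28.9, 20.7, 2.3], [0.0, 0.0, 3.34]]
[[30.0, 19.0, 2.3], [0.0, 0.0, 3.34]]
```

View pics/w_pile.png

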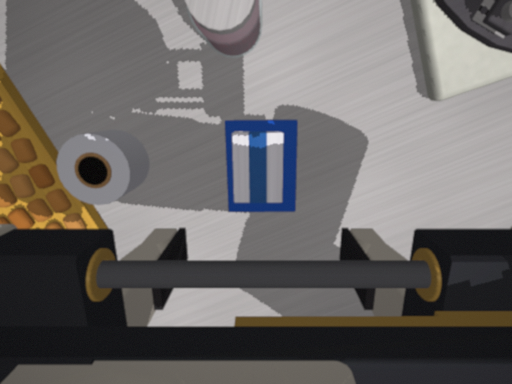

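The wrist view shows the pile squarely: plate spans (225–298, 120–211), pack lid about (233–283, 131 or 147–203), with a light strip at rows 131–147 that I need to identify. I'll check it numerically and move on to the knob.

>>> {"method": "arm_command", "body": {"motion": [[[20,29.3,2.3],[0,0,3.3],0.6],[[21.7,28.1,2.3],[0,0,3.3],0.6],[[23.3,26.8,2.3],[0,0,3.3],0.6],[[24.8,25.4,2.3],[0,0,3.4],0.6],[[26.3,23.9,2.3],[0,0,3.4],0.6],[[27.6,22.4,2.3],[0,0,3.4],0.6],[[28.9,20.7,2.3],[0,0,3.4],0.6],[[30,19,2.3],[0,0,3.3],0.6],[[0,0,0],[0,0,0],0.6],[[0,0,0],[0,0,0],0.6]]}}

```text
t: 2.07
eef_pos: [0.4986, -0.0106, 0.2297]
ee_rot: [3.141, 0.0, -0.874]
force: [-0.1, 1.3, 0.5]
width: 0.0525
```

```bash
python3 - <<'E'
from h import *
s=np.load("pile_s.npy",allow_pickle=True).item();c=cam("wrist",s);f=cv2.imread("pics/w_pile.png")[:,:,::-1].copy()
Rt=R.from_euler("xyz",s["ee_rot"])
def tool(p):return (Rt.inv().apply(p-s["eef_pos"])*1e3).round(1)
for r in(131,147,203):print(r,tool(ray(c,(258,r),.052)),tool(ray(c,(258,r),.004)))
bl=mask(f,(100,120,40),(130,255,255));b=blobs(bl,300)[0];roi=np.zeros_like(bl);cv2.drawContours(roi,[cv2.convexHull(b)],-1,255,-1)
q=np.array([ray(c,p[0],.004)[:2]*1e3 for p in cv2.convexHull(b)],np.float32);print("plate",cv2.minAreaRect(q))
roi=cv2.erode(roi,np.ones((5,5),np.uint8));w=mask(f,(0,0,110),(180,110,255))&roi
pts=cv2.findNonZero(w);h=cv2.convexHull(pts)
q=np.array([ray(c,p[0],.052)[:2]*1e3 for p in h],np.float32);print("top all",cv2.minAreaRect(q),cv2.minAreaRect(h))
print(f[125:152:2,240].tolist(),f[125:152:2,258].tolist())
s=arm.get_state();f=arm.grab_frame("wrist");cv2.imwrite("pics/w_knob.png",f[:,:,::-1]);np.save("knob_s.npy",s,allow_pickle=True)
c=cam("wrist",s);red=mask(f,(0,150,60),(8,255,255))|mask(f,(172,150,60),(180,255,255))
for b in blobs(red,60)[:3]:
    e=cv2.fitEllipse(cv2.convexHull(b));print("knob",e,ray(c,e[0],.104).round(4))
print(s["eef_pos"],s["ee_rot"])
E
```

```text
131 [ 49.9  -6.3 196.4] [ 46.2  -7.1 244.4]
147 [ 32.6  -6.3 196.4] [ 26.5  -7.2 244.4]
203 [-31.9  -6.5 196.4] [-47.4  -7.4 244.4]
plate ((445.6622009277344, 269.6462707519531), (88.18351745605469, 118.02207946777344), 67.17748260498047)
top all ((455.9625549316406, 269.48724365234375), (57.61349868774414, 81.74169158935547), 66.09078979492188) ((257.5, 165.99996948242188), (52.99999237060547, 71.99998474121094), -0.0)
[[21, 53, 116], [22, 54, 117], [22, 52, 116], [134, 133, 148], [146, 143, 147], [210, 205, 213], [232, 230, 234], [232, 230, 234], [233, 231, 235], [228, 226, 231], [158, 155, 160], [148, 146, 151], [150, 147, 152], [148, 146, 150]] [[24, 54, 117], [23, 54, 118], [22, 53, 117], [30, 60, 111], [31, 63, 106], [35, 72, 121], [51, 102, 169], [51, 101, 170], [50, 101, 169], [49, 100, 168], [50, 99, 165], [35, 73, 122], [29, 60, 101], [31, 61, 103]]
knob ((261.9826965332031, 189.02227783203125), (28.411209106445312, 28.98963737487793), 155.16485595703125) [ 0.5024 -0.0127  0.104 ]
knob ((504.70257568359375, 29.81607437133789), (13.141608238220215, 41.036434173583984), 52.37236022949219) [ 0.4401 -0.2331  0.104 ]
[ 0.49856132 -0.01059404  0.22969701] [ 3.14078480e+00  4.27843641e-04 -8.73733246e-01]
```

View pics/w_knob.png

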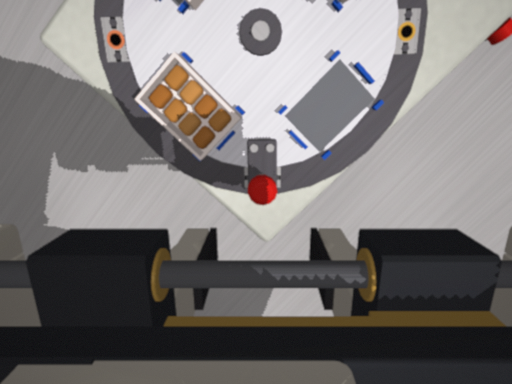

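Knob at (262,189), hub (261,31), next hole (116,39), open tray at left, and an empty nest at right. Next, the axis and hole angle.

```bash
python3 - <<'E'
from h import *
s=np.load("knob_s.npy",allow_pickle=True).item();c=cam("wrist",s);f=cv2.imread("pics/w_knob.png")[:,:,::-1].copy()
ax=ray(c,(261,31),.064)
w=mask(f,(0,0,40),(180,80,130));roi=np.zeros_like(w);roi[5:60,235:290]=255
b=blobs(w&roi,100)[0];e=cv2.fitEllipse(cv2.convexHull(b));print("hub",e,ray(c,e[0],.064).round(4));ax=ray(c,e[0],.064)[:2]
k=np.array([.5024,-.0127])
for p,z in((k,0),(ray(c,(116,39),.045)[:2],0),(ray(c,(407,31),.045)[:2],0)):
    d=p-ax;print(p.round(4),np.linalg.norm(d).round(4),np.degrees(np.arctan2(d[1],d[0])).round(1))
plan((.5015,-.0125,.110),-50,14)
E
```

```text
hub ((259.7115173339844, 31.649011611938477), (42.40013885498047, 46.77480697631836), 1.6355191469192505) [ 0.5914 -0.1155  0.064 ]
[ 0.5024 -0.0127] 0.136 130.9
[ 0.696  -0.0246] 0.1386 41.0
[ 0.4866 -0.2096] 0.1408 -138.1
n 9 t 2.12
[[0.5, -0.0, 13.3], [0.0, 0.0, 0.0]]
[[0.5, -0.0, 13.3], [0.0, 0.0, 0.0]]
[[0.5, -0.0, 13.3], [0.0, 0.0, 0.0]]
[[0.5, -0.0, 13.3], [0.0, 0.0, 0.0]]
[[0.5, -0.0, 13.3], [0.0, 0.0, 0.0]]
[[0.5, -0.0, 13.3], [0.0, 0.0, 0.0]]
[[0.5, -0.0, 13.3], [0.0, 0.0, 0.0]]
[[0.5, -0.0, 13.3], [0.0, 0.0, 0.0]]
[[0.5, -0.0, 13.3], [0.0, 0.0, 0.0]]
```

>>> {"method": "arm_command", "body": {"motion": [[[0.2,0,20],[0,0,0],0.55],[[0.2,0,20],[0,0,0],0.55],[[0.2,0,20],[0,0,0],0.55],[[0.2,0,20],[0,0,0],0.55],[[0.2,0,18],[0,0,0],0.55],[[0.2,0,14],[0,0,0],0.55],[[0.2,0,10],[0,0,0],0.55],[[0.2,0,6.7],[0,0,0],0.55],[[0,0,0],[0,0,0],0.2],[[0,0,0],[0,0,0],0.2],[[0,0,0],[0,0,0],0.2],[[0,0,0],[0,0,0],0.2]], "newtons": 30}}

```text
t: 3.12
eef_pos: [0.5002, -0.011, 0.1024]
ee_rot: [-3.14, -0.001, -0.872]
force: [-1.2, 0.4, 1.6]
width: 0.0274
```

>>> {"method": "arm_command", "body": {"motion": [[[0,0,-2],[0,0,0],0.2],[[0,0,-2],[0,0,0],0.2],[[0,0,-2],[0,0,0],0.2],[[0,0,-2],[0,0,0],0.2],[[0,0,-1.5],[0,0,0],0.2],[[0,0,0],[0,0,0],0.2]], "newtons": 35}}

```text
t: 3.62
eef_pos: [0.4995, -0.0114, 0.1111]
ee_rot: [-3.141, -0.0, -0.872]
force: [3.5, -2.2, -9.4]
width: 0.0272
```

```bash
python3 - <<'E'
from h import *
s=arm.get_state();print(s["t"],s["eef_pos"].round(4),np.array(s["force"]).round(1),np.array(s["moment"]).round(2))
# arc chords: tool x points to the axis, tool y tangential (-y = clockwise)
r=np.linalg.norm(s["eef_pos"][:2]-[.5895,-.1165]);print(r,2*140*np.sin(np.radians(2.5)))
E
```

```text
3.6167 [ 0.4995 -0.0114  0.1111] [ 3.5 -2.2 -9.4] [-0.39 -1.23  0.16]
0.13839327345406996 12.21342846229408
```

>>> {"method": "arm_command", "body": {"motion": [[[0,-2.4,0],[0,0,1],0.2],[[0.1,-4.9,0],[0,0,2],0.2],[[0.2,-7.3,0],[0,0,3],0.2],[[0.34,-9.75,0],[0,0,4],0.2],[[0.34,-9.75,0],[0,0,4],0.2],[[0.34,-9.75,0],[0,0,4],0.2],[[0.34,-9.75,0],[0,0,4],0.2],[[0.34,-9.75,0],[0,0,4],0.2],[[0.34,-9.75,0],[0,0,4],0.2],[[0.34,-9.75,0],[0,0,4],0.2],[[0.34,-9.75,0],[0,0,4],0.2],[[0.34,-9.75,0],[0,0,4],0.2],[[0.34,-9.75,0],[0,0,4],0.2],[[0.34,-9.75,0],[0,0,4],0.2],[[0.34,-9.75,0],[0,0,4],0.2],[[0.34,-9.75,0],[0,0,4],0.2],[[0.34,-9.75,0],[0,0,4],0.2],[[0.2,-7.3,0],[0,0,3],0.2],[[0.1,-4.9,0],[0,0,2],0.2],[[0,-2.4,0],[0,0,1],0.2]]}}

```text
t: 5.28
eef_pos: [0.6557, 0.0065, 0.1099]
ee_rot: [3.141, 0.001, -2.062]
force: [3.3, 6.0, -9.8]
width: 0.0271
```

```bash
python3 - <<'E'
from h import *
s=arm.get_state();print(np.array(s["force"]).round(1),np.array(s["moment"]).round(2))
for a in([.5895,-.1165],[.591,-.1155],[.588,-.117]):
    d=s["eef_pos"][:2]-a;d0=np.array([.4995,-.0114])-a;print(np.linalg.norm(d),np.linalg.norm(d0),np.degrees(np.arctan2(d[1],d[0])),np.degrees(np.arctan2(d0[1],d0[0])))
E
```

```text
[ 3.3  6.  -9.8] [ 2.3  -1.2   0.02]
0.13973645116860875 0.13836910782396483 61.70625579155767 130.57434672215982
0.13814752928957783 0.13859675320872417 62.05746338497257 131.31426003043163
0.14089187240019113 0.13778102191521152 61.26550898722085 129.9653024306482
```

>>> {"method": "arm_command", "body": {"motion": [[[0,0,1],[0,0,0],0.2],[[0,0,1],[0,0,0],0.2],[[0,0,0],[0,0,0],0.36],[[0,0,0],[0,0,0],0.36],[[0,0,2],[0,0,0],0.36],[[0,0,2],[0,0,0],0.36],[[0,0,2],[0,0,0],0.36],[[0,-2.4,0],[0,0,1],0.36],[[0.1,-4.9,0],[0,0,2],0.36],[[0.1,-4.9,0],[0,0,2],0.36],[[0.1,-4.9,0],[0,0,2],0.36],[[0.1,-4.9,0],[0,0,2],0.36],[[0.1,-4.9,0],[0,0,2],0.36],[[0.1,-4.9,0],[0,0,2],0.36],[[0,-2.4,0],[0,0,1],0.36]]}}

```text
t: 6.53
eef_pos: [0.6824, -0.0142, 0.1026]
ee_rot: [3.14, -0.001, -2.306]
force: [-3.3, 3.7, 0.5]
width: 0.0313
```

```bash
python3 - <<'E'
from h import *
s=arm.get_state();print(np.array(s["force"]).round(1),np.array(s["moment"]).round(2))
d=s["eef_pos"][:2]-[.5895,-.1165];print(np.linalg.norm(d),np.degrees(np.arctan2(d[1],d[0])))
f=arm.grab_frame("wrist");cv2.imwrite("pics/w_drop.png",f[:,:,::-1])
E
```

```text
[-3.3  3.7  0.5] [ 1.46  0.98 -0.  ]
0.13819524811291806 47.73232257930001
```

View pics/w_drop.png

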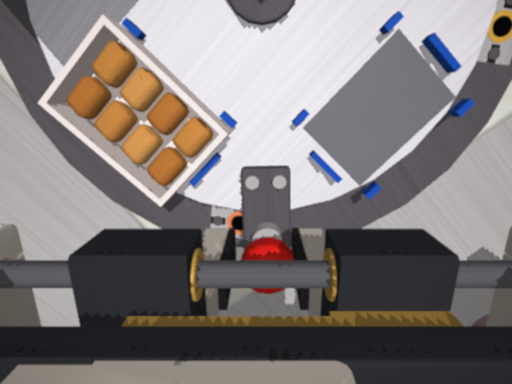

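Knob (267,262) stands between the fingers, and the next hole (236,222) is just ahead on the clockwise side.

>>> {"method": "arm_command", "body": {"motion": [[[0,-2.4,0],[0,0,1],0.36],[[0,-2.4,0],[0,0,1],0.36],[[0,-2.4,0],[0,0,1],0.36],[[0,-1.2,0],[0,0,0.5],0.36],[[0,-0.7,0],[0,0,0.3],0.36],[[0,-0.7,0],[0,0,0.3],0.36],[[0,-0.7,0],[0,0,0.3],0.36],[[0,-0.7,0],[0,0,0.3],0.36]]}}

```text
t: 7.25
eef_pos: [0.6908, -0.0222, 0.1027]
ee_rot: [3.141, -0.0, -2.386]
force: [-1.4, 2.8, -2.6]
width: 0.0317
```

>>> {"method": "arm_command", "body": {"motion": [[[0,-0.6,0],[0,0,0.25],0.36],[[0,-0.6,0],[0,0,0.25],0.36],[[0,-0.6,0],[0,0,0.25],0.36],[[0,-0.6,0],[0,0,0.25],0.36]]}}

```text
t: 7.58
eef_pos: [0.6925, -0.024, 0.1028]
ee_rot: [3.141, -0.0, -2.403]
force: [-3.5, 2.4, -3.0]
width: 0.0314
```

>>> {"method": "arm_command", "body": {"motion": [[[0,-0.6,0],[0,0,0.25],0.36],[[0,-0.6,0],[0,0,0.25],0.36],[[0,-0.6,0],[0,0,0.25],0.36]]}}

```text
t: 7.83
eef_pos: [0.6939, -0.0254, 0.103]
ee_rot: [-3.141, 0.0, -2.416]
force: [-2.8, 1.2, -2.9]
width: 0.0316
```

```bash
python3 - <<'E'
from h import *
s=arm.get_state();print(np.array(s["force"]).round(1))
d=s["eef_pos"][:2]-[.5895,-.1165];print(np.linalg.norm(d),np.degrees(np.arctan2(d[1],d[0])))
f=arm.grab_frame("wrist");c=cam("wrist",s);red=mask(f,(0,150,60),(8,255,255))|mask(f,(172,150,60),(180,255,255));b=blobs(red,100)[0];print(cv2.boundingRect(b))
E
```

```text
[-2.8  1.2 -2.9]
0.13854859705239309 41.12170909866473
(242, 237, 52, 23)
```

>>> {"method": "arm_command", "body": {"motion": [[[0,-0.6,0],[0,0,0.25],0.36],[[0,-0.6,0],[0,0,0.25],0.36],[[0,-0.6,0],[0,0,0.25],0.36]]}}

```text
t: 8.13
eef_pos: [0.6959, -0.0269, 0.1038]
ee_rot: [-3.14, 0.001, -2.429]
force: [0.7, 0.8, 0.3]
width: 0.0317
```

>>> {"method": "arm_command", "body": {"motion": [[[0,-0.5,0],[0,0,0.2],0.36],[[0,-0.5,0],[0,0,0.2],0.36]]}}

```text
t: 8.3
eef_pos: [0.6962, -0.0275, 0.1035]
ee_rot: [-3.141, 0.001, -2.436]
force: [0.1, 0.3, 0.5]
width: 0.0317
```

```bash
python3 - <<'E'
from h import *
s=arm.get_state();print(np.array(s["force"]).round(1))
d=s["eef_pos"][:2]-[.5895,-.1165];print(np.linalg.norm(d),np.degrees(np.arctan2(d[1],d[0])))
f=arm.grab_frame("wrist");cv2.imwrite("pics/w_drop2.png",cv2.resize(f[150:330,150:390,::-1],None,fx=3,fy=3));c=cam("wrist",s);red=mask(f,(0,150,60),(8,255,255))|mask(f,(172,150,60),(180,255,255));b=blobs(red,100)[0];print(cv2.boundingRect(b))
E
```

```text
[0.1 0.3 0.5]
0.13894872549231457 39.84503364068727
(242, 232, 52, 28)
```

>>> {"method": "arm_command", "body": {"motion": [[[0,-0.6,0],[0,0,0.2],0.36],[[0,-0.6,0],[0,0,0.2],0.36],[[0,0,0],[0,0,0],0.36]]}}

```text
t: 8.6
eef_pos: [0.6965, -0.0283, 0.103]
ee_rot: [-3.141, 0.0, -2.443]
force: [1.1, -0.1, -0.2]
width: 0.0317
```

```bash
python3 - <<'E'
from h import *
s=arm.get_state();print(np.array(s["force"]).round(1))
d=s["eef_pos"][:2]-[.5895,-.1165];print(np.linalg.norm(d),np.degrees(np.arctan2(d[1],d[0])))
f=arm.grab_frame("wrist");c=cam("wrist",s);red=mask(f,(0,150,60),(8,255,255))|mask(f,(172,150,60),(180,255,255));b=blobs(red,100)[0];print(cv2.boundingRect(b))
f=arm.grab_frame("side");cv2.imwrite("pics/side1.png",cv2.resize(f[90:220,200:410,::-1],None,fx=3.5,fy=3.5,interpolation=cv2.INTER_CUBIC))
E
```

```text
[ 1.1 -0.1 -0.2]
0.13866011810238058 39.4836677403324
(242, 233, 52, 27)
```

>>> {"method": "arm_command", "body": {"motion": [[[0,-0.6,0],[0,0,0.2],0.36],[[0,-0.6,0],[0,0,0.2],0.36],[[0,0,0],[0,0,0],0.36]]}}

```text
t: 8.95
eef_pos: [0.6966, -0.0288, 0.1029]
ee_rot: [3.141, -0.0, -2.45]
force: [-3.5, 2.7, 1.8]
width: 0.0317
```

View pics/side1.png

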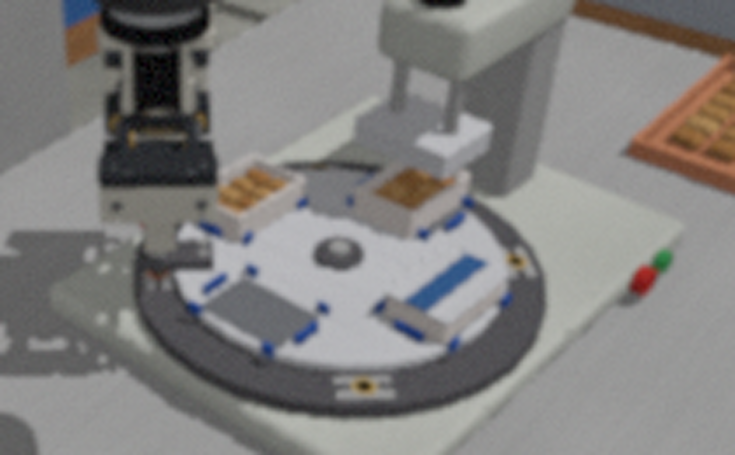

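>>> {"method": "arm_command", "body": {"motion": [[[0,-0.8,0],[0,0,0.2],0.36],[[0,-0.8,0],[0,0,0.2],0.36],[[0,0,0],[0,0,0],0.36]]}}

```text
t: 9.2
eef_pos: [0.6968, -0.0291, 0.1028]
ee_rot: [3.139, -0.001, -2.457]
force: [-6.3, 8.4, 5.0]
width: 0.0317
```

>>> {"method": "arm_command", "body": {"motion": [[[0,2.2,0],[0,0,0],0.36],[[0,2.0,0],[0,0,0],0.6],[[0,0,0],[0,0,0],0.6],[[0,0,0],[0,0,0],0.6],[[0,0,-10],[0,0,0],0.6],[[0,0,-20],[0,0,0],0.6],[[0,0,-25],[0,0,0],0.6],[[0,0,-25],[0,0,0],0.6],[[0,0,-25],[0,0,0],0.6],[[0,0,-22],[0,0,0],0.6],[[0,0,0],[0,0,0],0.6],[[0,0,0],[0,0,0],0.6]]}}

```text
t: 10.2
eef_pos: [0.6964, -0.0274, 0.2327]
ee_rot: [-3.139, 0.004, -2.457]
force: [0.3, 0.7, -1.1]
width: 0.0526
```

```bash
python3 - <<'E'
from h import *
red=lambda f:mask(f,(0,150,60),(8,255,255))|mask(f,(172,150,60),(180,255,255))
def meas(s,fw,fs,sroi):
    cw=cam("wrist",s);cs=cam("side")
    e=cv2.fitEllipse(cv2.convexHull(blobs(red(fw),60)[0]));m=red(fs);z=np.zeros_like(m);x0,y0,x1,y1=sroi;z[y0:y1,x0:x1]=255
    b=blobs(m&z,5);(u,v),r=cv2.minEnclosingCircle(b[0]);print(e,(u,v),r)
    # height at which the wrist ray best meets the side ray
    zs=np.arange(.07,.13,.0005);print("z",zs[np.argmin([np.hypot(*(proj(cs,ray(cw,e[0],h))-(u,v))) for h in zs])])
    print(ray(cw,e[0],.104))
im=lambda n:cv2.imread(n)[:,:,::-1].copy()
meas(np.load("knob_s.npy",allow_pickle=True).item(),im("pics/w_knob.png"),im("pics/side0.png"),(290,165,325,205))
s=arm.get_state();print(s["eef_pos"],s["force"])
fw=arm.grab_frame("wrist");fs=arm.grab_frame("side");cv2.imwrite("pics/w_up.png",fw[:,:,::-1]);cv2.imwrite("pics/s_up.png",fs[:,:,::-1])
np.save("up_s.npy",s,allow_pickle=True)
meas(s,fw,fs,(215,130,300,200))
E
```

```text
((261.9826965332031, 189.02227783203125), (28.411209106445312, 28.98963737487793), 155.16485595703125) (305.8500061035156, 184.0) 5.246283531188965
z 0.09550000000000003
[ 0.50144933 -0.01217494  0.104     ]
[ 0.69644318 -0.02737465  0.23269289] [ 0.27284326  0.68720179 -1.11017527]
((264.6032409667969, 190.60836791992188), (28.64380645751953, 28.909818649291992), 42.566402435302734) (244.61111450195312, 151.5) 4.638236999511719
z 0.09650000000000003
[ 0.69567067 -0.02697808  0.104     ]
```

View pics/w_up.png

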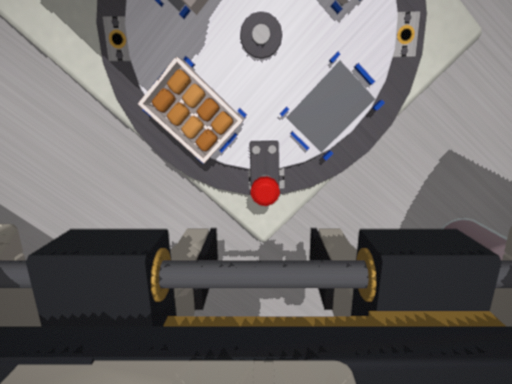

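Knob (264,190) measures 96.5 mm high against 95.5 mm by the same method when home. The pin is in and the dial locked. Next, the pack.

```bash
python3 -c "
from h import *
plan((.495,-.111,.25),-94.7,28)"
```

```text
n 8 t 10.3
[[26.0, 7.7, -2.5], [0.0, -0.0, -5.76]]
[[25.1, 10.3, -2.5], [0.0, -0.0, -5.76]]
[[23.9, 12.8, -2.5], [0.0, -0.0, -5.76]]
[[22.5, 15.1, -2.5], [0.0, -0.0, -5.76]]
[[20.9, 17.3, -2.5], [0.0, -0.0, -5.76]]
[[19.1, 19.3, -2.5], [0.0, -0.0, -5.76]]
[[17.0, 21.1, -2.5], [0.0, -0.0, -5.76]]
[[14.8, 22.7, -2.5], [0.0, -0.0, -5.76]]
```

>>> {"method": "arm_command", "body": {"motion": [[[26,7.7,-2.5],[0,0,-5.8],0.85],[[25.1,10.3,-2.5],[0,0,-5.8],0.85],[[23.9,12.8,-2.5],[0,0,-5.8],0.85],[[22.5,15.1,-2.5],[0,0,-5.8],0.85],[[20.9,17.3,-2.5],[0,0,-5.8],0.85],[[19.1,19.3,-2.5],[0,0,-5.7],0.85],[[17,21.1,-2.5],[0,0,-5.7],0.85],[[14.8,22.7,-2.5],[0,0,-5.7],0.85],[[0,0,0],[0,0,0],0.85],[[0,0,0],[0,0,0],0.85]]}}

```text
t: 11.13
eef_pos: [0.4943, -0.1117, 0.25]
ee_rot: [3.142, 0.0, -1.653]
force: [0.4, 1.5, 0.4]
width: 0.0745
```

```bash
python3 - <<'E'
from h import *
s=arm.get_state();f=arm.grab_frame("wrist");cv2.imwrite("pics/w_pack.png",f[:,:,::-1]);np.save("pack_s.npy",s,allow_pickle=True)
c=cam("wrist",s);print(s["eef_pos"],s["ee_rot"])
for b in blobs(mask(f,(95,100,50),(130,255,255)),60)[:6]:
    q=np.array([ray(c,p[0],.078)[:2]*1e3 for p in cv2.convexHull(b)],np.float32);print(cv2.boundingRect(b),cv2.minAreaRect(q))
E
```

```text
[ 0.494315   -0.11173878  0.24995443] [ 3.14153096e+00  5.96076682e-05 -1.65315182e+00]
(253, 145, 18, 73) ((497.0113220214844, -110.26884460449219), (77.93003845214844, 18.258384704589844), 85.73435974121094)
(208, 77, 5, 24) ((538.6985473632812, -206.9674835205078), (21.099132537841797, 3.8600172996520996), 82.666015625)
(72, 139, 25, 4) ((672.0070190429688, -168.0010223388672), (3.003647804260254, 24.583656311035156), 85.37541961669922)
```

View pics/w_pack.png

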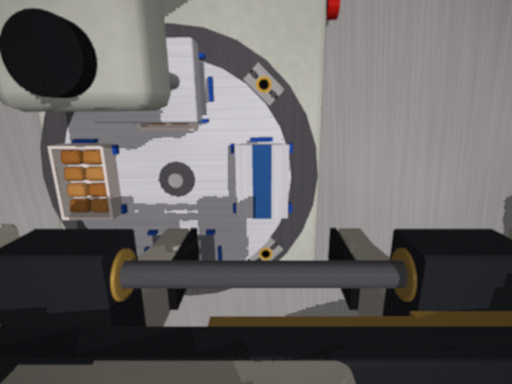

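Pack lid at about (236–289, 145–217) with the band centred on column 262, well seated between the guides. I'll compare the edges of pack and pile at sub-pixel level in the tool frame so that camera bias cancels.

```bash
python3 - <<'E'
from h import *
def edge(p,lo,hi):
    g=np.abs(np.diff(cv2.GaussianBlur(p[lo:hi].astype(float).reshape(-1,1),(1,5),0).ravel()));k=int(np.argmax(g));a=slice(max(k-2,0),k+3)
    return lo+.5+np.average(np.arange(len(g))[a],weights=g[a])
for n,z,rows,L,Rr,cols,bot,top in(("pile",.052,(155,195),(246,252),(263,270),(255,262),(196,210),(124,140)),("pack",.078,(160,205),(248,258),(266,276),(258,266),(210,226),(138,152))):
    f=cv2.imread(f"pics/w_{n}.png").astype(float);g=f[:,:,2] # red channel
    s=np.load(f"{n}_s.npy",allow_pickle=True).item();c=cam("wrist",s);Rt=R.from_euler("xyz",s["ee_rot"])
    t=lambda u,v:(Rt.inv().apply(ray(c,(u,v),z)-s["eef_pos"])*1e3)
    rr=np.arange(*rows,4);M=[]
    for r in rr:
        a=edge(g[r],*L);b=edge(g[r],*Rr);M.append((r,a,b))
    P=np.array([(t(a,r)+t(b,r))/2 for r,a,b in M]);k=np.polyfit(P[:,0],P[:,1],1)
    W=np.mean([t(b,r)[1]-t(a,r)[1] for r,a,b in M])
    eb=[edge(g[:,u],*bot) for u in range(*cols)];et=[edge(g[:,u],*top) for u in range(*cols)]
    print(n,"yaw off deg",np.degrees(np.arctan(k[0])).round(2),"y mid",P[:,1].mean().round(2),"bandwidth",W.round(2),"bot",np.round(eb,1),"top",np.round(et,1))
    xb=t(np.mean(cols),np.median(eb))[0];xt=t(np.mean(cols),np.median(et))[0];print(" x bot,top",xb.round(1),xt.round(1),"band y at mid",np.polyval(k,(xb+xt)/2).round(2))
f=cv2.imread("pics/w_pile.png");print(f[194:210,258].tolist(),f[194:210,240].tolist())
f=cv2.imread("pics/w_pack.png");print(f[208:226,262].tolist())
E
```

```text
pile yaw off deg -0.05 y mid -7.06 bandwidth 19.7 bot [202.1 202.5 202.6 202.3 202.9 201.9 203.3] top [136.5 136.3 135.7 135.6 131.8 132.2 131.8]
 x bot,top -32.0 44.4 band y at mid -7.06
pack yaw off deg -0.28 y mid -2.37 bandwidth 19.28 bot [217.9 218.2 217.9 217.9 217.8 218.1 218.2 218.1] top [140.8 140.7 140.7 140.7 140.7 140.6 140.6 140.6]
 x bot,top -41.7 41.6 band y at mid -2.38
[[101, 60, 31], [99, 59, 29], [99, 59, 29], [99, 58, 30], [99, 59, 31], [99, 59, 29], [97, 58, 29], [99, 59, 29], [103, 57, 28], [110, 53, 20], [115, 53, 22], [115, 53, 20], [116, 53, 22], [115, 52, 21], [115, 52, 22], [115, 51, 18]] [[150, 146, 148], [149, 145, 147], [149, 146, 147], [149, 144, 147], [150, 146, 147], [148, 145, 146], [150, 146, 148], [147, 141, 143], [131, 112, 108], [119, 74, 59], [116, 54, 27], [115, 52, 21], [116, 53, 23], [115, 54, 22], [115, 52, 20], [115, 52, 21]]
[[135, 80, 40], [133, 79, 38], [132, 78, 37], [133, 79, 39], [133, 79, 39], [131, 77, 37], [131, 78, 37], [131, 77, 35], [131, 76, 35], [136, 87, 58], [160, 129, 116], [187, 174, 173], [198, 193, 195], [199, 193, 197], [195, 188, 191], [194, 188, 191], [196, 189, 193], [197, 191, 195]]
```

>>> {"method": "arm_command", "body": {"motion": [[[-0.4,-0.6,20],[0,0,-0.3],0.85],[[-0.4,-0.6,22],[0,0,0],0.85],[[-0.4,-0.6,22],[0,0,0],0.85],[[-0.5,-0.6,22],[0,0,0],0.85],[[0,0,22],[0,0,0],0.85],[[0,0,22],[0,0,0],0.85],[[0,0,16],[0,0,0],0.85],[[0,0,10],[0,0,0],0.85],[[0,0,7],[0,0,0],0.85],[[0,0,4],[0,0,0],0.85],[[0,0,2],[0,0,0],0.85],[[0,0,0],[0,0,0],0.85]]}}

```text
t: 12.18
eef_pos: [0.4984, -0.1096, 0.0811]
ee_rot: [-3.141, -0.0, -1.647]
force: [-0.3, -1.2, 0.5]
width: 0.0746
```

>>> {"method": "arm_command", "body": {"motion": [[[0,0.8,0],[0,0,0],0.85],[[0,0,0],[0,0,0],0.85],[[0,0,0],[0,0,0],0.85]], "newtons": 8}}

```text
t: 12.43
eef_pos: [0.4976, -0.1096, 0.0817]
ee_rot: [-3.14, 0.0, -1.647]
force: [0.8, -1.2, 0.0]
width: 0.0747
```

>>> {"method": "arm_command", "body": {"motion": [[[0,0,0],[0,0,0],0.5],[[0,0,0],[0,0,0],0.5],[[0,0,0],[0,0,0],0.5],[[0,0,0],[0,0,0],0.5],[[0,0,0],[0,0,0],0.5]], "newtons": 8}}

```text
t: 12.85
eef_pos: [0.4972, -0.1096, 0.0811]
ee_rot: [3.141, -0.0, -1.647]
force: [-1.7, 0.1, 2.3]
width: 0.0559
```

>>> {"method": "arm_command", "body": {"motion": [[[0,0,0],[0,0,0],0.5],[[0,0,0],[0,0,0],0.5],[[0,0,-3],[0,0,0],0.5],[[0,0,-6],[0,0,0],0.5],[[0,0,-10],[0,0,0],0.5],[[0,0,-18],[0,0,0],0.5],[[0,0,-20],[0,0,0],0.5],[[0,0,-20],[0,0,0],0.5],[[0,0,-18],[0,0,0],0.5],[[0,0,-10],[0,0,0],0.5],[[0,0,-5],[0,0,0],0.5],[[0,0,0],[0,0,0],0.5]], "newtons": 25}}

```text
t: 13.85
eef_pos: [0.4977, -0.1096, 0.1921]
ee_rot: [-3.139, 0.001, -1.647]
force: [0.7, -0.4, -1.3]
width: 0.0558
```

```bash
python3 - <<'E'
from h import *
s=arm.get_state();print(np.array(s["force"]).round(1),s["width"])
f=arm.grab_frame("wrist");cv2.imwrite("pics/w_held.png",f[:,:,::-1])
plan((.4539,.2702,.19),-23.4,24,5)
E
```

```text
[ 0.7 -0.4 -1.3] 0.05576278988601707
n 16 t 13.9
[[-23.5, 4.5, 0.1], [-0.0, 0.0, -4.44]]
[[-23.7, 2.7, 0.1], [-0.0, 0.0, -4.44]]
[[-23.9, 0.8, 0.1], [-0.0, 0.0, -4.44]]
[[-23.9, -1.0, 0.1], [-0.0, 0.0, -4.44]]
[[-23.7, -2.9, 0.1], [-0.0, 0.0, -4.44]]
[[-23.4, -4.7, 0.1], [-0.0, 0.0, -4.44]]
[[-23.0, -6.5, 0.1], [-0.0, 0.0, -4.44]]
[[-22.4, -8.2, 0.1], [-0.0, 0.0, -4.44]]
[[-21.7, -10.0, 0.1], [-0.0, 0.0, -4.44]]
[[-20.9, -11.6, 0.1], [-0.0, 0.0, -4.44]]
[[-19.9, -13.2, 0.1], [-0.0, 0.0, -4.44]]
[[-18.8, -14.7, 0.1], [-0.0, 0.0, -4.44]]
[[-17.7, -16.1, 0.1], [-0.0, 0.0, -4.44]]
[[-16.4, -17.4, 0.1], [-0.0, 0.0, -4.44]]
[[-15.0, -18.6, 0.1], [-0.0, 0.0, -4.44]]
[[-13.5, -19.7, 0.1], [-0.0, 0.0, -4.44]]
```

View pics/w_held.png

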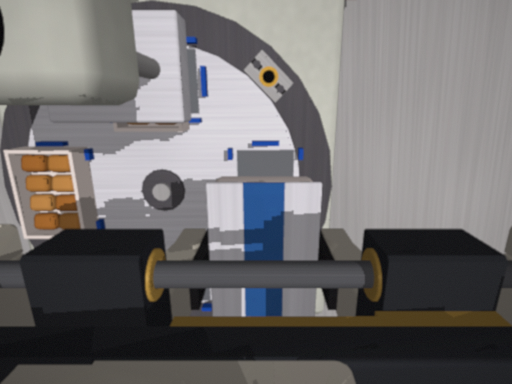

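The pack is held level and square (lid far edge at row 180, columns 208–321), and its nest is empty below.

>>> {"method": "arm_command", "body": {"motion": [[[-11.7,2.6,0],[0,0,-2.2],0.5],[[-11.8,1.9,0],[0,0,-2.2],0.5],[[-23.7,2.7,0],[0,0,-4.4],0.5],[[-23.9,0.8,0],[0,0,-4.4],0.5],[[-23.9,-1,0],[0,0,-4.4],0.5],[[-23.7,-2.9,0],[0,0,-4.4],0.5],[[-23.4,-4.7,0],[0,0,-4.4],0.5],[[-23,-6.5,0],[0,0,-4.5],0.5],[[-22.4,-8.2,0],[0,0,-4.5],0.5],[[-21.7,-10,0],[0,0,-4.5],0.5],[[-20.9,-11.6,0],[0,0,-4.5],0.5],[[-19.9,-13.2,0],[0,0,-4.5],0.5],[[-18.8,-14.7,0],[0,0,-4.5],0.5],[[-17.7,-16.1,0],[0,0,-4.5],0.5],[[-16.4,-17.4,0],[0,0,-4.4],0.5],[[-15,-18.6,0],[0,0,-4.4],0.5],[[-6.9,-9.7,0],[0,0,-2.2],0.5],[[-6.6,-10,0],[0,0,-2.2],0.5],[[0,0,0],[0,0,0],0.5],[[0,0,0],[0,0,0],0.5]]}}

```text
t: 15.57
eef_pos: [0.4526, 0.2699, 0.1901]
ee_rot: [3.14, 0.001, -0.406]
force: [-0.1, 0.3, -0.9]
width: 0.0559
```

```bash
python3 - <<'E'
from h import *
s=arm.get_state();print(np.array(s["force"]).round(1),np.degrees(s["ee_rot"]).round(2))
f=arm.grab_frame("wrist");cv2.imwrite("pics/w_over.png",f[:,:,::-1]);f=arm.grab_frame("side");cv2.imwrite("pics/s_over.png",f[:,:,::-1])
plan((.4539,.2702,.13),-23.4,20,5)
E
```

```text
[-0.1  0.3 -0.9] [ 1.7991e+02  3.0000e-02 -2.3270e+01]
n 4 t 15.67
[[0.2, -0.3, 15.1], [0.01, 0.0, 0.02]]
[[0.2, -0.3, 15.1], [0.01, 0.0, 0.02]]
[[0.2, -0.3, 15.1], [0.01, 0.0, 0.02]]
[[0.2, -0.3, 15.1], [0.01, 0.0, 0.02]]
```

>>> {"method": "arm_command", "body": {"motion": [[[0.2,-0.3,8],[0,0,0],0.5],[[0.3,-0.3,16],[0,0,0],0.5],[[0.3,-0.3,20],[0,0,0],0.5],[[0.3,-0.3,20],[0,0,0],0.5],[[0,0,16],[0,0,0],0.5],[[0,0,10],[0,0,0],0.5],[[0,0,6],[0,0,0],0.5],[[0,0,2],[0,0,0],0.5],[[0,0,0],[0,0,0],0.5],[[0,0,0],[0,0,0],0.5]]}}

```text
t: 16.5
eef_pos: [0.4549, 0.271, 0.0937]
ee_rot: [-3.141, -0.0, -0.406]
force: [-1.1, -0.0, -1.0]
width: 0.0559
```

```bash
python3 - <<'E'
from h import *
s=arm.get_state();f=arm.grab_frame("wrist");g=arm.grab_frame("side")
print(s["eef_pos"],np.array(s["force"]).round(1))
a=cv2.resize(g[240:340,190:300,::-1],(400,364),interpolation=cv2.INTER_CUBIC);b=cv2.resize(f[100:300,150:370,::-1],(400,364),interpolation=cv2.INTER_CUBIC)
cv2.imwrite("pics/pre.png",np.hstack([a,b]))
E
```

```text
[0.45494268 0.2710427  0.09366342] [-1.1 -0.  -1. ]
```

View pics/pre.png

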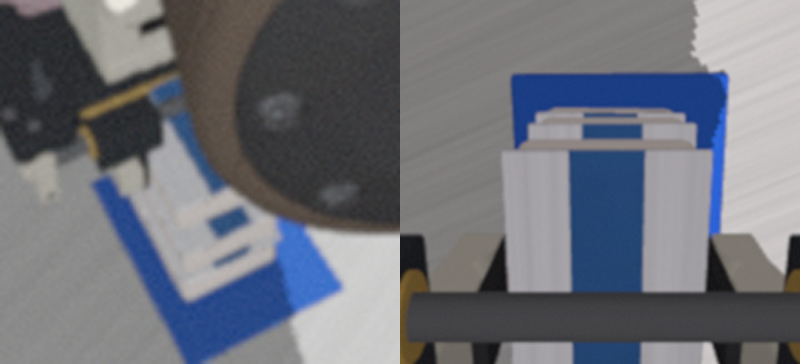

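Left crop: the held pack is just above the pile. Right crop: held lid (502–712, from row 150) with band mid 606, and pile-top band mid about 613, so the pile lies about 2 mm towards tool +y. I'll quantify both axes.

```bash
python3 - <<'E'
from h import *
f=arm.grab_frame("wrist");s=arm.get_state();c=cam("wrist",s);Rt=R.from_euler("xyz",s["ee_rot"]);print(s["eef_pos"])
np.save("pre.npy",f)
t=lambda u,v,z:(Rt.inv().apply(ray(c,(u,v),z)-s["eef_pos"])*1e3).round(2)
print(f[156:190,240,0].tolist(),f[156:190,266].tolist())
zl=s["eef_pos"][2]-.003;zp=.052
def band(r,z):
    m=(f[r,225:310,2].astype(int)-f[r,225:310,0]>40)&(f[r,225:310,1]>50);i=np.where(m)[0]+225;return r,i.min(),i.max(),t(i.mean(),r,z)
for r in(186,192,200,210):print("held",band(r,zl))
for r in range(165,178,2):
    try:print("row",band(r,zp))
    except Exception as e:print(r,"-")
for r in range(158,186):print(r,"x held",t(264,r,zl)[0],"pile",t(264,r,zp)[0],"low",t(264,r,.028)[0])
E
```

```text
[0.45486147 0.27115101 0.0937973 ]
[25, 27, 62, 116, 138, 145, 155, 161, 151, 144, 142, 145, 151, 162, 165, 166, 166, 166, 167, 164, 154, 144, 141, 143, 144, 137, 140, 153, 162, 166, 168, 165, 167, 166] [[25, 60, 131], [26, 60, 131], [59, 74, 130], [117, 113, 131], [137, 130, 130], [122, 120, 127], [81, 92, 122], [67, 84, 119], [116, 114, 126], [139, 131, 129], [139, 131, 130], [113, 114, 126], [69, 86, 119], [41, 72, 117], [36, 71, 118], [37, 70, 117], [37, 70, 117], [36, 71, 117], [35, 70, 118], [55, 78, 119], [101, 104, 123], [132, 126, 129], [142, 133, 132], [146, 135, 133], [144, 135, 131], [132, 126, 125], [96, 101, 119], [57, 79, 117], [38, 70, 118], [37, 72, 117], [35, 70, 115], [36, 72, 118], [37, 72, 118], [37, 71, 117]]
held (186, np.int64(243), np.int64(283), array([39.32, -0.39,  3.02]))
held (192, np.int64(243), np.int64(283), array([36.35, -0.38,  3.02]))
held (200, np.int64(244), np.int64(283), array([32.34, -0.14,  3.02]))
held (210, np.int64(244), np.int64(283), array([27.24, -0.13,  3.01]))
row (165, np.int64(307), np.int64(309), array([42.17, 26.41, 41.78]))
167 -
[... 640 characters left out ...]
5 pile 40.91 low 36.21
168 x held 48.02 pile 40.3 low 35.52
169 x held 47.55 pile 39.69 low 34.83
170 x held 47.07 pile 39.08 low 34.14
171 x held 46.59 pile 38.47 low 33.45
172 x held 46.11 pile 37.86 low 32.75
173 x held 45.64 pile 37.25 low 32.06
174 x held 45.16 pile 36.63 low 31.36
175 x held 44.67 pile 36.02 low 30.66
176 x held 44.19 pile 35.4 low 29.96
177 x held 43.71 pile 34.78 low 29.26
178 x held 43.23 pile 34.16 low 28.56
179 x held 42.74 pile 33.54 low 27.86
180 x held 42.25 pile 32.92 low 27.15
181 x held 41.77 pile 32.3 low 26.44
182 x held 41.28 pile 31.68 low 25.74
183 x held 40.79 pile 31.05 low 25.03
184 x held 40.3 pile 30.43 low 24.32
185 x held 39.81 pile 29.8 low 23.6
```

>>> {"method": "arm_command", "body": {"motion": [[[-0.2,1,0],[0,0,0],0.5],[[-0.2,0.9,0],[0,0,0],0.5],[[0,0,3],[0,0,0],0.5],[[0,0,3],[0,0,0],0.5],[[0,0,2],[0,0,0],0.5],[[0,0,1],[0,0,0],0.5],[[0,0,0],[0,0,0],0.5],[[0,0,0],[0,0,0],0.5]]}}

```text
t: 17.32
eef_pos: [0.4534, 0.2691, 0.0838]
ee_rot: [3.141, 0.0, -0.406]
force: [0.3, -0.0, -1.5]
width: 0.0559
```

```bash
python3 - <<'E'
from h import *
f=arm.grab_frame("wrist");s=arm.get_state();c=cam("wrist",s);Rt=R.from_euler("xyz",s["ee_rot"]);print(s["eef_pos"],np.array(s["force"]).round(1))
t=lambda u,v,z:(Rt.inv().apply(ray(c,(u,v),z)-s["eef_pos"])*1e3).round(2)
zl=s["eef_pos"][2]-.003
d=f[:,:,2].astype(int)-f[:,:,0]
for r in range(160,206,1):
    i=np.where((d[r,225:310]>40)&(f[r,225:310,1]>50))[0]+225
    z=.052 if r<177 else zl
    print(r,d[r,266],(i.min(),i.max(),t(i.mean(),r,z)) if len(i) else "-")
E
```

```text
[0.45341004 0.26917648 0.08389156] [ 0.8  0.1 -0.9]
160 48 (np.int64(225), np.int64(309), array([46.84,  4.62, 31.89]))
161 6 (np.int64(225), np.int64(309), array([46.29, 14.16, 31.89]))
162 -7 (np.int64(225), np.int64(309), array([45.73, 18.91, 31.89]))
163 14 (np.int64(299), np.int64(309), array([45.17, 22.63, 31.9 ]))
164 51 (np.int64(247), np.int64(309), array([44.57,  2.38, 31.89]))
165 54 (np.int64(248), np.int64(309), array([44.  ,  2.74, 31.89]))
166 8 (np.int64(306), np.int64(309), array([43.47, 24.67, 31.9 ]))
167 -10 (np.int64(305), np.int64(309), array([42.89, 24.41, 31.9 ]))
168 -11 (np.int64(305), np.int64(309), array([42.32, 24.44, 31.9 ]))
169 4 (np.int64(306), np.int64(309), array([41.74, 24.74, 31.9 ]))
170 38 -
171 72 (np.int64(245), np.int64(279), array([40.55, -0.99, 31.89]))
172 81 (np.int64(245), np.int64(279), array([39.97, -0.99, 31.89]))
173 81 (np.int64(245), np.int64(279), array([39.39, -0.99, 31.89]))
174 82 (np.int64(246), np.int64(279), array([38.81, -0.71, 31.89]))
175 63 (np.int64(246), np.int64(279), array([38.23, -0.71, 31.89]))
176 24 -
177 -3 -
17
[... 909 characters left out ...]
.86, -0.38,  3.  ]))
196 79 (np.int64(243), np.int64(283), array([34.36, -0.38,  3.  ]))
197 80 (np.int64(243), np.int64(283), array([33.86, -0.38,  3.  ]))
198 79 (np.int64(243), np.int64(283), array([33.36, -0.38,  3.  ]))
199 79 (np.int64(243), np.int64(283), array([32.85, -0.38,  3.  ]))
200 79 (np.int64(243), np.int64(283), array([32.35, -0.38,  3.  ]))
201 80 (np.int64(244), np.int64(283), array([31.84, -0.13,  3.  ]))
202 79 (np.int64(244), np.int64(283), array([31.34, -0.13,  3.  ]))
203 80 (np.int64(244), np.int64(283), array([30.83, -0.13,  3.  ]))
204 80 (np.int64(244), np.int64(283), array([30.32, -0.13,  3.  ]))
205 79 (np.int64(244), np.int64(283), array([29.81, -0.13,  3.  ]))
```

>>> {"method": "arm_command", "body": {"motion": [[[0,-0.5,0],[0,0,0],0.5],[[0,0,1.2],[0,0,0],0.5],[[0,0,1.2],[0,0,0],0.5],[[0,0,1],[0,0,0],0.5],[[0,0,0.6],[0,0,0],0.5],[[0,0,0],[0,0,0],0.5]]}}

```text
t: 17.87
eef_pos: [0.4535, 0.2695, 0.0798]
ee_rot: [3.141, 0.0, -0.406]
force: [0.8, 0.3, -1.8]
width: 0.0557
```

>>> {"method": "arm_command", "body": {"motion": [[[0,0,0.5],[0,0,0],0.5],[[0,0,0.5],[0,0,0],0.5],[[0,0,0],[0,0,0],0.5]]}}

```text
t: 18.12
eef_pos: [0.4536, 0.2696, 0.0791]
ee_rot: [-3.141, -0.0, -0.406]
force: [-0.4, 0.4, 0.7]
width: 0.056
```

>>> {"method": "arm_command", "body": {"motion": [[[0,0,0.4],[0,0,0],0.5],[[0,0,0.4],[0,0,0],0.5],[[0,0,0],[0,0,0],0.5]]}}

```text
t: 18.37
eef_pos: [0.4536, 0.2696, 0.0791]
ee_rot: [-3.141, -0.0, -0.406]
force: [-4.4, -1.4, 9.8]
width: 0.0556
```

>>> {"method": "arm_command", "body": {"motion": [[[0,0,-0.6],[0,0,0],0.5],[[0,0,0],[0,0,0],0.5],[[0,0,0],[0,0,0],0.66],[[0,0,0],[0,0,0],0.72],[[0,0,0],[0,0,0],0.78],[[0,0,0],[0,0,0],0.78],[[0,0,-4],[0,0,0],0.78],[[0,0,-10],[0,0,0],0.78],[[0,0,-20],[0,0,0],0.78],[[0,0,-30],[0,0,0],0.78],[[0,0,-35],[0,0,0],0.78],[[0,0,-35],[0,0,0],0.78],[[0,0,-25],[0,0,0],0.78],[[0,0,-10],[0,0,0],0.78],[[0,0,0],[0,0,0],0.78],[[0,0,0],[0,0,0],0.78]], "newtons": 10}}

```text
t: 19.7
eef_pos: [0.4535, 0.2697, 0.2485]
ee_rot: [-3.14, -0.0, -0.406]
force: [0.4, -0.2, 0.1]
width: 0.0682
```

```bash
python3 - <<'E'
from h import *
s=arm.get_state();print(s["t"],s["eef_pos"],np.array(s["force"]).round(1))
f=arm.grab_frame("wrist");g=arm.grab_frame("side");h=arm.grab_frame("top");cv2.imwrite("pics/top_end.png",h[:,:,::-1])
a=cv2.resize(g[250:340,205:295,::-1],(400,400),interpolation=cv2.INTER_CUBIC);b=cv2.resize(f[90:230,190:330,::-1],(400,400),interpolation=cv2.INTER_CUBIC)
cv2.imwrite("pics/end.png",np.hstack([a,b]))
E
```

```text
19.7 [0.4534655  0.26965515 0.24852467] [ 0.4 -0.2  0.1]
```

View pics/end.png

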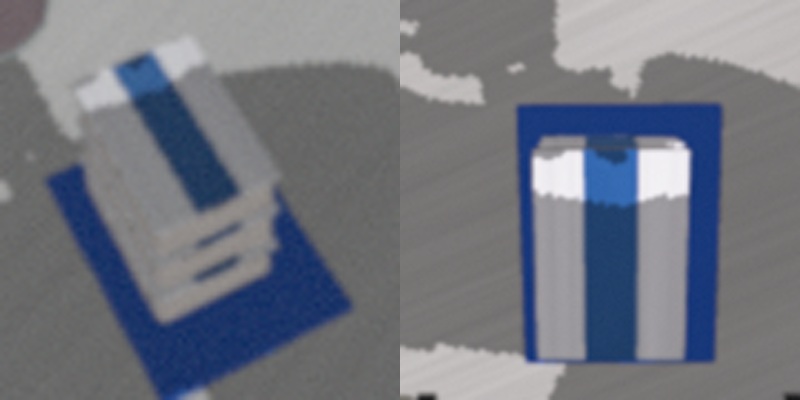

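Left: three packs stacked on the plate; band ends at lid edges about (220,207), (222,235), (217,268). Right: the lid is square in the plate's direction. I'll check flushness against projections of a flush stack.

```bash
python3 - <<'E'
from h import *
cs=cam("side");ct=cam("top");a=np.radians(-23.4);u=np.array([np.cos(a),np.sin(a)]);n=np.array([-u[1],u[0]])
g=arm.grab_frame("side");d=g[:,:,2].astype(int)-g[:,:,0]
C=np.array([.4537,.2697])
cands={"+u":C+.04*u,"-u":C-.04*u}
for k,e in cands.items():
    for z in(.076,.052,.028):print(k,z,((proj(cs,[*e,z])-[205,250])*4.444).round(0))
# band centroid just inside each lid edge, side view
roi=d[250:340,205:295]
for r in range(44,66):
    i=np.where(roi[r]>25)[0];i=i[(i>36)&(i<60)];print(r,r*4.44,(i*4.44).round(0)[[0,-1]] if len(i) else "-",end="; ")
f0=cv2.imread("pics/top0.png");f1=cv2.imread("pics/top_end.png");df=cv2.absdiff(f0,f1).max(2)
print("\njar/roll change",df[160:195,185:215].mean(),df[195:232,108:145].mean())
E
```

```text
+u 0.076 [126.  59.]
+u 0.052 [128.  93.]
+u 0.028 [130. 127.]
-u 0.076 [215. 205.]
-u 0.052 [215. 239.]
-u 0.028 [215. 271.]
44 195.36 [186. 226.]; 45 199.8 [191. 218.]; 46 204.24 [195. 209.]; 47 208.68 -; 48 213.12 -; 49 217.56000000000003 -; 50 222.00000000000003 -; 51 226.44000000000003 [231. 231.]; 52 230.88000000000002 [222. 222.]; 53 235.32000000000002 [213. 213.]; 54 239.76000000000002 -; 55 244.20000000000002 -; 56 248.64000000000001 -; 57 253.08 -; 58 257.52000000000004 [231. 231.]; 59 261.96000000000004 [222. 231.]; 60 266.40000000000003 [213. 222.]; 61 270.84000000000003 [204. 213.]; 62 275.28000000000003 [195. 262.]; 63 279.72 [249. 262.]; 64 284.16 [240. 262.]; 65 288.6 [231. 262.]; 
jar/roll change 15.449523809523809 85.9737034331629
```

View pics/top_end.png

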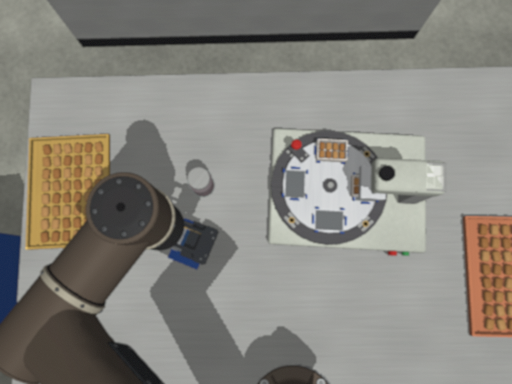

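```bash
python3 -c "
from station import arm
print(arm.get_state()['t'],arm.job_done())"
```

```text
the job is handed in; nothing more can be done
19.9 None
```

The job is done and handed in at 19.9 s of the 56 s allowed. The gripper is clear above the pile.

**What I did**
- I lifted the plunger knob and turned the dial about 68° with it held up. I then let the pin ride on the plate and pushed the dial on slowly until the pin dropped in the next hole.
- I took the sealed pack out of its nest. Before lowering it onto the pile I corrected its position from close wrist views, then set it down gently (about 10 N at contact) and released it.

**What the last checks showed**
- **Plunger:** pushing further raised the force to about 10 N with almost no movement, so the dial is locked. The knob height measured 96.5 mm, against 95.5 mm by the same method when it was home at the start.
- **Pile:** in the side view the ends of the three lids match a flush stack to about 1 mm. The last wrist view before lowering put the held pack about 0.5 mm off sideways, which I then corrected.
- **Surroundings:** the final top view shows both open trays in their nests, the sealed pack's nest empty and the jar in its place.
- **Not confirmed:** the arm hid the film roll in the final top view, so I did not check it at the end; no move went near it.
- **Small disagreement:** the first pile measurement and the close view differed by 1 to 2 mm across the pack. I trusted the close view.

I viewed 11 pictures, one over the budget of 10.

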